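Lean a spare floor tile on the pegboard ledge

ROBOT

A 6-joint arm with a two-finger parallel gripper is mounted at the origin on the work surface. World frame = base frame: x ahead of the robot, y to its left, z up, the work surface at z = 0. Lengths are in m, angles in rad, forces in N, time in s.
With the tool pointing down it reaches from about 0.3 to 0.775 m from the base axis. Payload 14.6 kg.
Tool frame: the origin (TCP) lies midway between the tips of the shut fingers; the grasp point (between the pads) lies 19 mm behind it (ctrl.pinch_z is the z of the grasp point in the tool frame, in m); z points along the fingers, y is the line along which they close (so a half turn about z gives the same grasp; the last joint's range is limited). The gripper opens to 94 mm and grips with 3 to 60 N. Pads are 16 mm wide; open, the fingers measure 119 mm over their backs; the gripper's body (75 mm by 177 mm) begins 78 mm behind the grasp point.
Start: joints at [-1.206, 0.3, 1.521, -0, 1.321, -0.067], TCP at [0.23, -0.5, 0.205] pointing down, gripper open.
Joint ranges: [-3.03, 3.03], [-0.79, 2.21], [0.23, 2.52], [-1.04, 4.18], [0, 3.07], [-2.55, 2.55]. Speed limits (rad/s): [2.22, 2.22, 2.57, 3.14, 3.14, 3.14].

INTERFACE

Orientations are given as [roll, pitch, yaw] about the fixed x, y, z axes, in that order (R = Rz(yaw) Ry(pitch) Rx(roll)).
In Python, from station import ctrl, camera, ticket gives the robot as it stands. The module is installed in compiled form; this text tells all that it offers.
- The arm moves only by the shell command python3 -m inch 'ROWS' [FORCE]. ROWS is text: rows parted by semicolons, each of 7 numbers parted by spaces: the opening, from -1 (shut) to 1 (fully open), then the shift along the tool's x, y, z in units of 0.03 m (1.0 is 0.03 m), then the turn, a rotation vector about the tool's x, y, z in units of 10 degrees (1.0 is 10 degrees). In form: grip dx dy dz rx ry rz; .... A call has 1 to 10 rows; each row shifts and turns the commanded pose from where the row before left it, along the tool's axes as they then stand; what a row does not reach is not made up. A row lasts 1/8 s, in which the tool goes at most 62.5 mm and 10.7 degrees, less where a joint would pass 70% of its speed; a pose out of reach is approached as far as the arm can. A call with a number of a shift or a turn outside -1 to 1 is refused whole. A call with a gripper value outside its range is refused whole. The fingers move at their own pace and stop on an object; FORCE is the grip in N (left out, the last holds). Time passes only in rows, so rows that do not move let the fingers close. It gives the time, the measured TCP pose, the force, the opening and the grip force at its end, in the units of the state.
- ctrl.get_obs(): the state, without advancing time (a new reading comes with each control period).
- camera(name): name is "scene" or "top" or "wrist"; returns a dict with "img" (384x512x3 uint8, blue, green, red), "range_z" (384x512 float32, m along the optical axis (not along the pixel's ray), 0 where there is no reading), "intrinsics" (3x3 intrinsics, pixels), "k1" (the pictures are not rectified: a ray, as slopes to the right and down, at radius r is drawn at 1 + k1 r^2 times it, then the intrinsics apply), "view" (4x4, takes a point from world to camera coordinates). Camera axes: x right, y down, z forward; pixel columns grow to the right and rows downward; lengths in m; the calibration is good to about 2 mm. A picture is of the moment at which its call begins.
- ticket.hand_in(): hands the job in; it is judged then, once.
The state is a dict: "time_s": time; "qpos": joint angles; "joint_vel": joint speeds; "tau": joint torques, N m; "ee_pos": TCP position; "eef_rot": TCP orientation; "force": force on the tool from outside, world axes, zero at the start; "moment": the same for the moment, N m; "grip_width": finger opening in m; "grip_force": force on a finger pad.
Only numpy, scipy, OpenCV 4.12 (cv2) and the standard library are available. Lean on these libraries where they do the work, as an engineer would, in place of code of your own. Each camera call takes 0.05 s, during which the arm holds its last target. There are 200 camera calls.

TASK

Take the spare floor tile out of the grey bin and lean it on the low pegboard stand: its foot on the steel ledge and up against the ledge's front lip, square to the board and about midway along the ledge, its back resting on the board's top edge. Feel for the ledge, since its height setting differs from day to day, and set the brittle tile down gently. Do not disturb the dustpan, scoop and brush on the bench.

Things in the scene. Friction and masses are not known exactly. Their poses are not given: they have to be found in the camera images.
- tile: Loose white ceramic floor tile, 190 mm tall, 130 mm wide, 10 mm thick, about 0.5 kg. Origin: centre of its lower (foot) edge face; z runs up the tile to its top edge, y along its width, x through its thickness (faces at x = -5 and +5 mm). At the start it stands in the bin leaning 28 degrees from upright towards the bin's +x, back on the bin's rim, its upper 90 mm clear of the bin.
- tile_top (a point): Middle of the tile's top edge, 190 mm up the tile's z from its origin.
- bin: Fixed open grey plastic bin, 160 mm (x) by 170 mm (y), 90 mm high, walls 5 mm, with a low cleat on its floor that holds the tile's foot. Origin: centre of its underside on the bench, z up.
- board: Fixed low mint-green pegboard stand: panel 240 mm wide (y), 12 mm thick, top edge 140 mm above the bench. Origin: on the bench below the middle of the front face, which is the plane x = 0 and looks to -x; two low feet reach back to x = 70 mm. A steel ledge is fixed across its front.
- lip_foot (a point): Point at bench height, plumb below the middle of the inner face of the ledge's front lip (x = -52 mm, y = 0, z = 0 in the board's frame). The level ledge is 200 mm long (y) and runs from the board out to this lip, which is 4 mm thick and stands 14 mm above it. The ledge's upper surface is 20 to 50 mm above the bench, set differently each time and not reported: feel for it or see it.
- dustpan: Loose white plastic dustpan lying flat, pan 120 x 130 mm, 35 mm high, handle 60 mm long towards its +x. Origin: centre of the pan's underside. A bystander.
- scoop: Loose orange plastic scoop lying flat, bowl 70 x 65 x 40 mm, handle 75 mm long towards its +x. Origin: under the centre of the bowl. A bystander.
- brush: Loose red silicone brush lying flat, head 70 x 45 x 30 mm, handle 110 mm long towards its +x. Origin: under the centre of the head. A bystander.
There are look-alikes about, which are no part of the job. There is more than one size of the tile; the one meant has the size given above.

How it is judged:
At the end, for the whole second after the job is handed in: The tile, released and at rest, leans 14 to 32 degrees from upright with its top over the board and its back on it; its foot is on the ledge within about 7 mm of the front lip, its middle within 30 mm of the ledge's middle, its width parallel to the board within 0.12 rad (angle between tile's own z axis and vertical between 0.24 and 0.56 rad and x of tile in the frame of board between -0.054 and -0.04 m and z of tile in the frame of board between 0.016 and 0.06 m and x of tile_top in the frame of board above 0 m and y of tile in the frame of board between -0.03 and 0.03 m and angle between the y axis of tile and the y axis of board, either way round below 0.12 rad and contact force between tile and board above 0.5 N and linear speed of tile below 0.01 m/s and angular speed of tile below 0.05 rad/s); the robot touches nothing.
It fails at once if the tile is knocked or pressed hard on the board stand (over 80 N) (contact force between tile and board above 80 N).
It fails at once if the dustpan is moved more than 20 mm (distance of dustpan from where it was at the start of the episode above 0.02 m).
It fails at once if the scoop is moved more than 20 mm (distance of scoop from where it was at the start of the episode above 0.02 m).
It fails at once if the brush is moved more than 20 mm (distance of brush from where it was at the start of the episode above 0.02 m).
It also fails if it takes over 51 s, if anything falls off the work surface, if the arm or the gripper's body presses on something with over 40 N, if the wrist force passes 120 N, or if a joint passes its speed limit or range.

## Working session

There is one attempt and no reset: what is moved stays moved. The work goes in short steps, Python scripts to look and compute and a shell command to move; the robot and the scene stay as the last step left them, time stands still between calls to the robot, and variables do not carry over. Pictures are saved under pics/ and viewed, at most 10 in all, crops included, and the job is handed in when it is done.

```bash
mkdir -p pics; cat > h.py <<'E'
import numpy as np, cv2
from station import ctrl, camera
from scipy.spatial.transform import Rotation as R
def cloud(c):
    K=c["intrinsics"];z=c["range_z"];h,w=z.shape
    u,v=np.meshgrid(np.arange(w),np.arange(h))
    xd=(u-K[0,2])/K[0,0];yd=(v-K[1,2])/K[1,1];x,y=xd.copy(),yd.copy()
    for _ in range(8):
        s=1+c["k1"]*(x*x+y*y);x,y=xd/s,yd/s
    P=np.stack([x*z,y*z,z],-1);T=np.linalg.inv(c["view"])
    W=P@T[:3,:3].T+T[:3,3];W[z==0]=np.nan
    return W
E
python3 - <<'E'
from h import *
ims=[]
for n in("scene","top"):
    c=camera(n);np.savez(f"{n}.npz",W=cloud(c),img=c["img"]);cv2.imwrite(f"pics/{n}0.png",c["img"]);print(n,np.linalg.inv(c["view"])[:3,3],c["k1"])
o=ctrl.get_obs();print(o,ctrl.pinch_z)
E
```

```text
scene [1.07073901 0.18275888 1.12675686] 0.029224545548688495
top [ 0.28236129 -0.08014397  1.49468314] -0.10412227703320155
{'time_s': 0.1, 'qpos': array([-1.20559927e+00,  3.00414424e-01,  1.52145590e+00,  3.80456966e-05,
        1.32069609e+00, -6.66019316e-02]), 'joint_vel': array([-6.84602671e-04, -1.11309985e-03, -1.04892073e-03, -7.45018321e-05,
       -6.74258347e-05, -3.97133424e-04]), 'tau': array([ 8.94040641e-04, -5.32649016e+01, -3.53286195e+01,  7.09228450e-02,
        2.35017546e-02, -4.84147199e-05]), 'ee_pos': array([ 0.23010898, -0.49932076,  0.20497037]), 'eef_rot': array([-3.14062350e+00, -1.01577821e-04,  4.31789506e-01]), 'force': array([ 0.09092603,  0.67000731, -0.64132025]), 'moment': array([ 0.02031985, -0.02790417,  0.0644731 ]), 'grip_force': 0.0, 'grip_width': 0.09430002038788629} -0.0188
```

View pics/scene0.png

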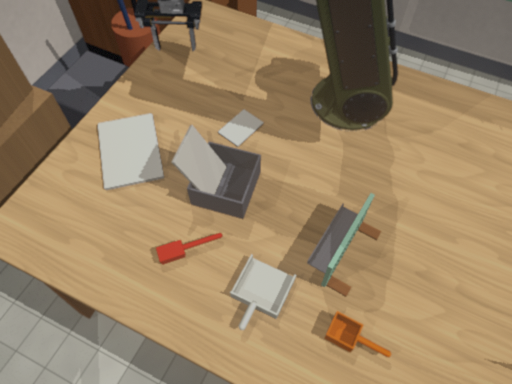

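View pics/top0.png

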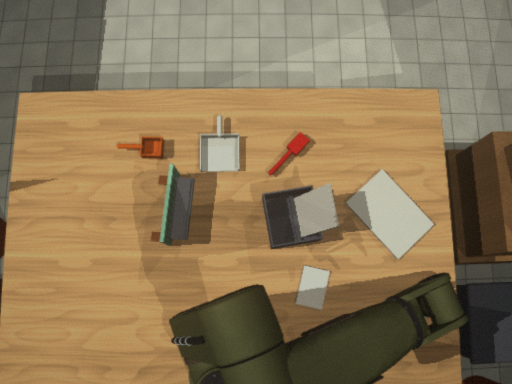

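Scene view: tile in bin at about (202,162), board about (345,240). Top view: up is world +x, left is +y; tile at (318,210) leaning to -y, bin (290,217), board top edge (170,205) with ledge to its right at (182,208). The look-alikes lie flat at (390,213) and (313,287). Next I'll measure.

```bash
cat > m.py <<'E'
from h import *
def plane(Q):
    c=Q.mean(0);n=np.linalg.svd(Q-c,full_matrices=False)[2][2];return c,n*np.sign(n[2]+1e-9)
for nme in("top","scene"):
    d=np.load(nme+".npz");W=d["W"];img=d["img"].astype(int);hsv=cv2.cvtColor(d["img"],cv2.COLOR_BGR2HSV)
    print("==",nme)
    # tile: low saturation bright, z>0.1 in the bin region
    m=(hsv[...,1]<50)&(hsv[...,2]>110)&(W[...,2]>.09)&(W[...,2]<.22)&(W[...,0]>.1)&(W[...,0]<.7)&(W[...,1]<.05)&(W[...,1]>-.45)
    n,l,s,_=cv2.connectedComponentsWithStats(m.astype(np.uint8));k=1+np.argmax(s[1:,4]);m=l==k
    Q=W[m];c,nn=plane(Q);r=np.abs((Q-c)@nn);Q=Q[r<.004];c,nn=plane(Q)
    print("tile",len(Q),c,"n",nn,"tilt",np.degrees(np.arccos(nn@[0,0,1])))
    # in-plane rect
    up=np.array([0,0,1])-nn*nn[2];up/=np.linalg.norm(up);si=np.cross(up,nn)
    ab=np.c_[(Q-c)@si,(Q-c)@up].astype(np.float32);b=cv2.minAreaRect(ab);print("rect",b)
    print("corners",[np.round(c+p[0]*si+p[1]*up,4) for p in cv2.boxPoints(b)], "si",si,"up",up)
    # board green
    g=(hsv[...,0]>60)&(hsv[...,0]<90)&(hsv[...,1]>60)&(W[...,2]>.02)&(W[...,2]<.2)&(W[...,0]>.1)
    n,l,s,_=cv2.connectedComponentsWithStats(g.astype(np.uint8));k=1+np.argmax(s[1:,4]);Q=W[l==k]
    T=Q[Q[:,2]>.132];print("board",len(Q),"zmax",np.percentile(Q[:,2],98),"top rect",cv2.minAreaRect(T[:,:2].astype(np.float32)))
    print(np.round(cv2.boxPoints(cv2.minAreaRect(T[:,:2].astype(np.float32))),4).tolist())
    # dark bin rim
    bm=(W[...,2]>.08)&(W[...,2]<.097)&(hsv[...,2]<110)&(W[...,1]<.1)&(W[...,1]>-.3)&(W[...,0]>.25)&(W[...,0]<.6)
    q=W[bm][:,:2].astype(np.float32);bx=cv2.minAreaRect(q);print("bin",len(q),bx)
    # ledge: grey z .01-.075 close to board
    lm=(W[...,2]>.012)&(W[...,2]<.075)&(W[...,1]>.08)&(W[...,1]<.24)&(W[...,0]>.25)&(W[...,0]<.56)&(hsv[...,1]<70)
    n,l,s,_=cv2.connectedComponentsWithStats(lm.astype(np.uint8))
    if n>1:
        k=1+np.argmax(s[1:,4]);q=W[l==k];print("ledge",len(q),cv2.minAreaRect(q[:,:2].astype(np.float32)),np.histogram(q[:,2],bins=np.arange(.01,.08,.004)))
E
python3 m.py
```

```text
== top
tile 888 [ 0.50056772 -0.29233365  0.13708899] n [-0.14036484  0.86126018  0.48839391] tilt 60.764927447205224
rect ((-0.000836201012134552, -0.0020194165408611298), (0.12937361001968384, 0.103971928358078), 0.07533316314220428)
corners [array([ 0.5692, -0.3058,  0.1806]), array([ 0.5609, -0.2557,  0.0899]), array([ 0.4332, -0.2766,  0.09  ]), array([ 0.4415, -0.3267,  0.1808])] si [-0.98697823 -0.16085387  0.        ] up [ 0.07856005 -0.48203416  0.87262328]
board 146 zmax 0.14437449663026486 top rect ((0.4981512427330017, 0.18029733002185822), (0.00892920047044754, 0.1805427372455597), 84.34202575683594)
[[0.40790000557899475, 0.18479999899864197], [0.5874999761581421, 0.16699999570846558], [0.5884000062942505, 0.17579999566078186], [0.40880000591278076, 0.19359999895095825]]
bin 277 ((0.48545584082603455, -0.20358598232269287), (0.1686955988407135, 0.16041812300682068), 9.233711242675781)
ledge 848 ((0.4803381562232971, 0.14994467794895172), (0.05898639187216759, 0.16208575665950775), 84.09234619140625) (array([  0,   0,   1,   2,   1,   0,   2,  17, 190, 311, 154,  37,  54
[... 352 characters left out ...]
3209529221057892, 0.10152051597833633), 0.39612552523612976)
corners [array([ 0.5715, -0.3039,  0.1782]), array([ 0.5631, -0.2555,  0.0893]), array([ 0.4327, -0.2767,  0.0901]), array([ 0.4411, -0.3251,  0.179 ])] si [-0.98757285 -0.15716194  0.        ] up [ 0.07601431 -0.47765806  0.87525117]Traceback (most recent call last):
  File "m.py", line 18, in <module>
    n,l,s,_=cv2.connectedComponentsWithStats(g.astype(np.uint8));k=1+np.argmax(s[1:,4]);Q=W[l==k]
                                                                     ~~~~~~~~~^^^^^^^^^
    return _wrapfunc(a, 'argmax', axis=axis, out=out, **kwds)
    return bound(*args, **kwds)
ValueError: attempt to get argmax of an empty sequence
```

```bash
cat > b.py <<'E'
from h import *
for nme in("top","scene"):
    d=np.load(nme+".npz");W=d["W"];hsv=cv2.cvtColor(d["img"],cv2.COLOR_BGR2HSV)
    b,g,r=[d["img"][...,i].astype(int) for i in range(3)]
    reg=(W[...,0]>.3)&(W[...,0]<.68)&(W[...,1]>.05)&(W[...,1]<.3)
    G=(g>r+15)&(g>b-5)&reg
    n,l,s,_=cv2.connectedComponentsWithStats(G.astype(np.uint8));k=1+np.argmax(s[1:,4]);Q=W[l==k]
    print(nme,"green",len(Q),np.percentile(Q[:,2],[2,50,98]))
    T=Q[(Q[:,2]>.13)&(Q[:,2]<.15)];rc=cv2.minAreaRect(T[:,:2].astype(np.float32));print(rc,np.round(cv2.boxPoints(rc),4).tolist())
    vx,vy,x0,y0=cv2.fitLine(T[:,:2].astype(np.float32),cv2.DIST_HUBER,0,.01,.01).ravel();print("line",vx,vy,x0,y0,np.degrees(np.arctan2(vy,vx)))
    u=np.array([vx,vy]);u*=np.sign(u[0]);nb=np.array([-u[1],u[0]]) # nb ~ +y
    # board-ish coords about (x0,y0)
    e=(W[...,:2]-[x0,y0]);a=e@u;p=e@nb
    D=reg&~G&(W[...,2]>.015)&(W[...,2]<.09)&(np.abs(a)<.14)&(p<-.0)&(p>-.09)&(r<b+25)
    print("a range of greys",np.percentile(a[D],[1,99]),"T range",np.percentile((T[:,:2]-[x0,y0])@u,[0,100]))
    for p0 in np.arange(-.08,-.0,.005):
        q=D&(p>p0)&(p<p0+.005)&(np.abs(a)<.085)
        if q.sum()>5: print("p %.3f n %d z med %.4f sd %.4f"%(p0+.0025,q.sum(),np.median(W[q][:,2]),W[q][:,2].std()))
E
python3 b.py
```

```text
top green 335 [0.12448177 0.13908406 0.14532956]
((0.5229787230491638, 0.17922469973564148), (0.012480414472520351, 0.23610737919807434), 84.12139892578125) [[0.4049000144004822, 0.1851000040769577], [0.6398000121116638, 0.16089999675750732], [0.6410999894142151, 0.17329999804496765], [0.40619999170303345, 0.19750000536441803]]
line 0.9950966 -0.09890754 0.52323836 0.17817357 -5.6762652
a range of greys [-0.11199908  0.10834543] T range [-0.11840373  0.11769093]
p -0.062 n 62 z med 0.0565 sd 0.0070
p -0.057 n 53 z med 0.0608 sd 0.0047
p -0.052 n 79 z med 0.0477 sd 0.0030
p -0.047 n 79 z med 0.0483 sd 0.0029
p -0.042 n 84 z med 0.0479 sd 0.0032
p -0.037 n 78 z med 0.0480 sd 0.0032
p -0.032 n 80 z med 0.0472 sd 0.0031
p -0.027 n 77 z med 0.0476 sd 0.0036
p -0.022 n 88 z med 0.0472 sd 0.0034
p -0.017 n 80 z med 0.0481 sd 0.0034
p -0.012 n 82 z med 0.0474 sd 0.0031
p -0.007 n 136 z med 0.0509 sd 0.0095
p -0.002 n 94 z med 0.0735 sd 0.0100
scene green 575 [0.05216092 0.13867714 0.14315837]
((0.5246490240097046, 0.17788852751255035), (0.012142627499997616, 0.23791538178920746), 84.30937957763672) [[0.4056999981403351, 0.18359999358654022], [0.6424000263214111, 0.16009999811649323], [0.6435999870300293, 0.1720999926328659], [0.40689998865127563, 0.195700004696846]]
line 0.9948681 -0.10118025 0.53394365 0.17720549 -5.8071384
a range of greys [-0.10756357  0.10920829] T range [-0.12826898  0.10964263]
p -0.062 n 40 z med 0.0609 sd 0.0018
p -0.057 n 143 z med 0.0509 sd 0.0066
p -0.052 n 106 z med 0.0477 sd 0.0022
p -0.047 n 109 z med 0.0472 sd 0.0023
p -0.042 n 108 z med 0.0478 sd 0.0020
p -0.037 n 110 z med 0.0475 sd 0.0020
p -0.032 n 111 z med 0.0477 sd 0.0019
p -0.027 n 107 z med 0.0472 sd 0.0019
p -0.022 n 113 z med 0.0475 sd 0.0021
p -0.017 n 112 z med 0.0478 sd 0.0021
p -0.012 n 51 z med 0.0483 sd 0.0022
```

```bash
cat > go.py <<'E'
from h import *
up=np.array([.077,-.475,.876]);up/=np.linalg.norm(up)
xs=np.array([.987,.159,0]);xs-=up*(xs@up);xs/=np.linalg.norm(xs)
def rot(z,x): z=z/np.linalg.norm(z);x=x-z*(x@z);x/=np.linalg.norm(x);return np.c_[x,np.cross(z,x),z]
RS=rot(-up,xs);TOP=np.array([.5062,-.3195,.1765])
nb=np.array([.1,.995,0]);ub=np.array([.995,-.1,0]);F=np.array([.5232,.1722,0])
DOWN=.041
def dest(x,z,lean,y=0,g=DOWN):  # tile origin in the board frame -> TCP pose
    t=nb*np.sin(lean)+np.array([0,0,np.cos(lean)])
    return F+nb*x-ub*y+np.array([0,0,z])+t*(.19-g), rot(-t,ub)
def state():
    o=ctrl.get_obs();return o,R.from_euler("xyz",o["eef_rot"]).as_matrix(),o["ee_pos"]
def rows(p,Rt,n):
    o,R0,p0=state()
    w=R.from_matrix(R0.T@Rt).as_rotvec()/n;S=R.from_rotvec(w).as_matrix()
    A=sum(np.linalg.matrix_power(S,k) for k in range(n))
    d=np.linalg.solve(A,R0.T@(np.asarray(p)-p0))
    print(n,"x",np.round(d/.03,2),np.round(np.degrees(w)/10,2))
def show():
    o,R0,p=state();print("t",o["time_s"],"p",p.round(4),"q",o["qpos"].round(2),"F",o["force"].round(2),"w",o["grip_width"],"gf",o["grip_force"])
E
python3 - <<'E'
from go import *
p=TOP-.07*RS[:,2]*-1*-1
print(p);rows(p,RS,16);print(dest(-.043,.1,.33))
E
```

```text
[ 0.51159289 -0.3527678   0.23785283]
16 x [ 0.65 -0.13 -0.03] [0.18 0.02 0.1 ]
(array([0.52372824, 0.177456  , 0.24096031]), array([[ 9.94987563e-01, -9.46029277e-02, -3.24042603e-02],
       [-9.99987500e-02, -9.41299130e-01, -3.22422390e-01],
       [ 4.31896551e-18,  3.24046654e-01, -9.46041102e-01]]))
```

```bash
python3 -m inch '1 0.65 -0.13 -0.03 0.18 0.02 0.1;1 0.65 -0.13 -0.03 0.18 0.02 0.1;1 0.65 -0.13 -0.03 0.18 0.02 0.1;1 0.65 -0.13 -0.03 0.18 0.02 0.1;1 0.65 -0.13 -0.03 0.18 0.02 0.1;1 0.65 -0.13 -0.03 0.18 0.02 0.1;1 0.65 -0.13 -0.03 0.18 0.02 0.1;1 0.65 -0.13 -0.03 0.18 0.02 0.1' 35; python3 -m inch '1 0.65 -0.13 -0.03 0.18 0.02 0.1;1 0.65 -0.13 -0.03 0.18 0.02 0.1;1 0.65 -0.13 -0.03 0.18 0.02 0.1;1 0.65 -0.13 -0.03 0.18 0.02 0.1;1 0.65 -0.13 -0.03 0.18 0.02 0.1;1 0.65 -0.13 -0.03 0.18 0.02 0.1;1 0.65 -0.13 -0.03 0.18 0.02 0.1;1 0.65 -0.13 -0.03 0.18 0.02 0.1;1 0 0 0 0 0 0;1 0 0 0 0 0 0'
python3 - <<'E'
from go import *
show();rows(TOP-.07*RS[:,2],RS,1);rows(TOP+.041*RS[:,2],RS,8)
c=camera("wrist");np.savez("wrist.npz",W=cloud(c),img=c["img"]);cv2.imwrite("pics/w1.png",c["img"])
E
```

```text
time_s: 1.1
ee_pos: [0.365, -0.4147, 0.2169]
eef_rot: [-2.887, -0.01, 0.29]
force: [-0.2, 0.2, -0.2]
grip_width: 0.094
grip_force: 0.0
time_s: 2.35
ee_pos: [0.5097, -0.3542, 0.2349]
eef_rot: [-2.638, 0.016, 0.151]
force: [-0.4, -0.5, 0.3]
grip_width: 0.0939
grip_force: 0.0
t 2.35 p [ 0.5097 -0.3542  0.2349] q [-0.79  0.7   0.94  0.3   1.91  0.68] F [-0.38 -0.49  0.31] w 0.09385327897652387 gf 0.0
1 x [ 0.07 -0.08 -0.07] [-0.01  0.05 -0.09]
8 x [ 0.01 -0.01  0.45] [-0.    0.01 -0.01]
```

View pics/w1.png

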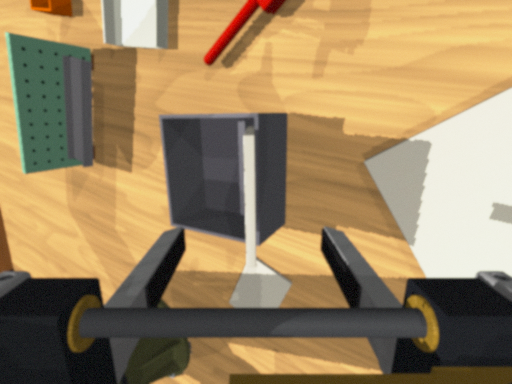

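The wrist picture shows the tile edge-on as a white bar at column 250 (rows 130-262). It lies midway between the fingertips at columns 183 and 323, so I can advance.

```bash
python3 -m inch '1 0.1 -0.1 0.4 0 0.05 -0.1;1 0 0 0.45 0 0 0;1 0 0 0.45 0 0 0;1 0 0 0.45 0 0 0;1 0 0 0.45 0 0 0;1 0 0 0.45 0 0 0;1 0 0 0.45 0 0 0;1 0 0 0.45 0 0 0;1 0 0 0 0 0 0'
python3 - <<'E'
from go import *
show();rows(TOP+.041*RS[:,2],RS,1)
E
```

```text
time_s: 3.52
ee_pos: [0.5043, -0.2995, 0.1425]
eef_rot: [-2.636, 0.0, 0.162]
force: [0.4, 0.5, 0.7]
grip_width: 0.0941
grip_force: 0.0
t 3.525 p [ 0.5043 -0.2995  0.1425] q [-0.74  0.67  1.21  0.31  1.67  0.64] F [0.43 0.53 0.74] w 0.0940649503939744 gf 0.0
1 x [-0.04  0.04  0.05] [-0.02  0.01  0.01]
```

```bash
python3 -m inch '-1 0 0 0 0 0 0;-1 0 0 0 0 0 0;-1 0 0 0 0 0 0;-1 0 0 0 0 0 0;-1 0 0 0 0 0 0;-1 0 0 0 0 0 0;-1 0 0 0 0 0 0;-1 0 0 0 0 0 0' 35; python3 -c "
from go import *
show()"
```

```text
time_s: 4.53
ee_pos: [0.5045, -0.3002, 0.1433]
eef_rot: [-2.638, -0.001, 0.162]
force: [0.0, 0.3, 0.1]
grip_width: 0.0172
grip_force: 0.0
t 4.525 p [ 0.5045 -0.3002  0.1433] q [-0.74  0.67  1.21  0.31  1.67  0.64] F [0.01 0.26 0.08] w 0.01723446977422815 gf 0.0
```

Still closing. I'll let it close, then lift along the tile axis.

```bash
python3 -m inch '-1 0 0 0 0 0 0;-1 0 0 0 0 0 0;-1 0 0 0 0 0 0;-1 0 0 0 0 0 0' 35;  python3 -m inch '-1 0 0 -0.3 0 0 0;-1 0 0 -0.5 0 0 0;-1 0 0 -0.5 0 0 0;-1 0 0 0 0 0 0;-1 0 0 0 0 0 0'
```

```text
time_s: 5.03
ee_pos: [0.5045, -0.3004, 0.1432]
eef_rot: [-2.638, -0.001, 0.161]
force: [0.3, -3.6, -3.6]
grip_width: 0.0097
grip_force: 35.0
time_s: 5.65
ee_pos: [0.5074, -0.3186, 0.1772]
eef_rot: [-2.637, -0.0, 0.161]
force: [-0.4, -0.2, -3.8]
grip_width: 0.0096
grip_force: 35.0
```

```bash
python3 -m inch '-1 0 0 -0.6 0 0 0;-1 0 0 -0.6 0 0 0;-1 0 0 -0.6 0 0 0;-1 0 0 -0.6 0 0 0;-1 0 0 -0.6 0 0 0;-1 0 0 -0.6 0 0 0;-1 0 0 -0.6 0 0 0;-1 0 0 -0.6 0 0 0;-1 0 0 0 0 0 0'
python3 - <<'E'
from go import *
show();p,Rt=dest(-.043,.15,.33);rows(p,Rt,20)
# grasp depth: look at the tile with scene cam
c=camera("scene");W=cloud(c);img=c["img"];cv2.imwrite("pics/s2.png",img)
o,R0,p0=state();L=(W-p0)@R0
m=(np.abs(L[...,0])<.1)&(L[...,1]>-.03)&(L[...,1]<.03)&(L[...,2]>.02)&(L[...,2]<.2)
Q=L[m];print(len(Q),"x",np.percentile(Q[:,0],[1,99]),"y",np.median(Q[:,1]),"z max",np.percentile(Q[:,2],[50,99]))
c0,n=Q.mean(0),np.linalg.svd(Q-Q.mean(0),full_matrices=False)[2][2];print("face n in tool",n,c0)
print(np.round(cv2.boxPoints(cv2.minAreaRect(Q[:,[0,2]].astype(np.float32))),4).tolist())
E
```

```text
time_s: 6.78
ee_pos: [0.5187, -0.3877, 0.3036]
eef_rot: [-2.638, -0.001, 0.161]
force: [0.1, 0.2, -4.2]
grip_width: 0.0097
grip_force: 35.0
t 6.775 p [ 0.5187 -0.3877  0.3036] q [-0.81  0.78  0.67  0.32  2.1   0.7 ] F [ 0.09  0.22 -4.17] w 0.009720618372412431 gf 34.99127268791199
20 x [ 0.04 -0.96  0.13] [-0.24  0.01  0.08]
1962 x [-0.06388094  0.06430917] y -0.005087517358222514 z max [0.08343346 0.15282486]
face n in tool [ 0.00973529 -0.99993779  0.00544382] [ 0.00389233 -0.00488027  0.08454978]
[[-0.06780000030994415, 0.02019999921321869], [0.0658000037074089, 0.020099999383091927], [0.0658000037074089, 0.15600000321865082], [-0.06769999861717224, 0.15600000321865082]]
```

View pics/s2.png

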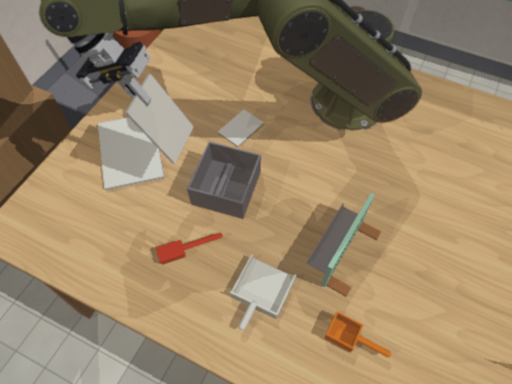

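The picture shows the tile held square and centred at (160,120), clear of the bin. Its foot is about 154 mm beyond the TCP. Next is the move to the board.

```bash
sed -i 's/^DOWN=.*/DOWN=.036/' go.py; python3 -m inch '-1 0.04 -0.96 0.13 -0.24 0 0.08;-1 0.04 -0.96 0.13 -0.24 0 0.08;-1 0.04 -0.96 0.13 -0.24 0 0.08;-1 0.04 -0.96 0.13 -0.24 0 0.08;-1 0.04 -0.96 0.13 -0.24 0 0.08;-1 0.04 -0.96 0.13 -0.24 0 0.08;-1 0.04 -0.96 0.13 -0.24 0 0.08;-1 0.04 -0.96 0.13 -0.24 0 0.08;-1 0.04 -0.96 0.13 -0.24 0 0.08;-1 0.04 -0.96 0.13 -0.24 0 0.08'
python3 -m inch '-1 0.04 -0.96 0.13 -0.24 0 0.08;-1 0.04 -0.96 0.13 -0.24 0 0.08;-1 0.04 -0.96 0.13 -0.24 0 0.08;-1 0.04 -0.96 0.13 -0.24 0 0.08;-1 0.04 -0.96 0.13 -0.24 0 0.08;-1 0.04 -0.96 0.13 -0.24 0 0.08;-1 0.04 -0.96 0.13 -0.24 0 0.08;-1 0 0 0 0 0 0;-1 0 0 0 0 0 0'
python3 - <<'E'
from go import *
show();p,Rt=dest(-.043,.13,.33);rows(p,Rt,4)
E
```

```text
time_s: 8.07
ee_pos: [0.5015, -0.1025, 0.3539]
eef_rot: [-3.06, 0.041, 0.029]
force: [-0.1, 0.1, -4.1]
grip_width: 0.01
grip_force: 35.0
time_s: 9.2
ee_pos: [0.5113, 0.0952, 0.3178]
eef_rot: [2.927, 0.034, -0.068]
force: [-0.3, -0.3, -3.6]
grip_width: 0.01
grip_force: 35.0
t 9.2 p [0.5113 0.0952 0.3178] q [ 0.22  0.23  1.36 -0.2   1.64  1.85] F [-0.34 -0.26 -3.61] w 0.00999453243030029 gf 34.99904930591583
4 x [ 0.06 -0.77  0.16] [-0.16  0.03  0.06]
```

```bash
python3 -m inch '-1 0.06 -0.77 0.16 -0.16 0.03 0.06;-1 0.06 -0.77 0.16 -0.16 0.03 0.06;-1 0.06 -0.77 0.16 -0.16 0.03 0.06;-1 0.06 -0.77 0.16 -0.16 0.03 0.06;-1 0 0 0 0 0 0;-1 0 0 0 0 0 0'
python3 - <<'E'
from go import *
show();p,Rt=dest(-.043,.13,.33);rows(p,Rt,1)
for n in("top","scene"):
    c=camera(n);W=cloud(c);o,R0,p0=state();L=(W-p0)@R0
    m=(np.abs(L[...,0])<.1)&(np.abs(L[...,1])<.02)&(L[...,2]>.02)&(L[...,2]<.2)
    Q=L[m];print(n,len(Q))
    if len(Q)>300: print("z,x",np.percentile(Q[:,2],99),np.percentile(Q[:,0],[1,99]),np.median(Q[:,1]),np.linalg.svd(Q-Q.mean(0),full_matrices=False)[2][2])
    cv2.imwrite(f"pics/{n}3.png",c["img"])
E
```

```text
time_s: 9.95
ee_pos: [0.525, 0.178, 0.2767]
eef_rot: [2.815, 0.001, -0.104]
force: [-0.4, -0.1, -3.7]
grip_width: 0.0099
grip_force: 35.0
t 9.95 p [0.525  0.178  0.2767] q [ 0.4   0.37  1.3  -0.29  1.63  2.08] F [-0.44 -0.11 -3.65] w 0.00986744950507045 gf 34.99897062778473
1 x [-0.04 -0.04  0.02] [-0.02  0.01 -0.02]
top 1033
z,x 0.15294806571451483 [-0.06661929  0.06200767] 0.002890967079073488 [ 3.74050198e-03 -9.99992621e-01  8.75758407e-04]
scene 693
z,x 0.1523425269477962 [-0.06460332  0.06394349] 0.004415290586752872 [0.0245189  0.999694   0.00327523]
```

View pics/scene3.png

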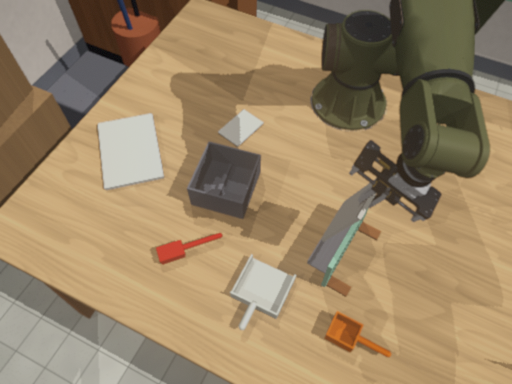

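The picture shows the tile leaning and poised above the ledge, around (345,220) and clear of the board. Now down.

```bash
python3 - <<'E'
from go import *
p,Rt=dest(-.043,.058,.33);rows(p,Rt,8);o,R0,_=state();print("10mm down:",R0.T@[0,0,-.01]/.03, "10mm to lip:",R0.T@(-nb*.01)/.03)
E
```

```text
8 x [-0.01 -0.1   0.29] [-0.  0. -0.]
10mm down: [ 2.31435473e-04 -1.06948709e-01  3.15710360e-01] 10mm to lip: [0.00136588 0.31571204 0.10694828]
```

```bash
python3 -m inch '-1 -0.01 -0.1 0.29 0 0 0;-1 -0.01 -0.1 0.29 0 0 0;-1 -0.01 -0.1 0.29 0 0 0;-1 -0.01 -0.1 0.29 0 0 0;-1 -0.01 -0.1 0.29 0 0 0;-1 -0.01 -0.1 0.29 0 0 0;-1 -0.01 -0.1 0.29 0 0 0;-1 -0.01 -0.1 0.29 0 0 0;-1 0 0 0 0 0 0'
python3 - <<'E'
from go import *
show();p,Rt=dest(-.043,.058,.33);rows(p,Rt,1)
E
python3 -m inch '-1 0 -0.02 0.06 0 0 0;-1 0 -0.02 0.06 0 0 0;-1 0 0 0 0 0 0'
```

```text
time_s: 11.18
ee_pos: [0.5222, 0.1794, 0.2017]
eef_rot: [2.814, 0.003, -0.103]
force: [-0.3, 0.1, -3.7]
grip_width: 0.0098
grip_force: 35.0
t 11.175 p [0.5222 0.1794 0.2017] q [ 0.4   0.41  1.41 -0.29  1.49  2.12] F [-0.29  0.06 -3.66] w 0.009799441638412789 gf 34.99902963638306
1 x [ 0.06  0.03 -0.06] [-0.01  0.02 -0.01]
time_s: 11.55
ee_pos: [0.5225, 0.1795, 0.1987]
eef_rot: [2.814, 0.002, -0.103]
force: [0.4, -0.2, -4.0]
grip_width: 0.0101
grip_force: 35.0
```

```bash
for i in 1; do python3 -m inch '-1 0 -0.02 0.06 0 0 0;-1 0 0 0 0 0 0'; python3 -m inch '-1 0 -0.01 0.04 0 0 0;-1 0 0 0 0 0 0';  python3 -m inch '-1 0 -0.01 0.03 0 0 0;-1 0 0 0 0 0 0'; done
```

```text
time_s: 11.8
ee_pos: [0.5224, 0.1795, 0.1967]
eef_rot: [2.814, 0.002, -0.103]
force: [0.4, 0.3, -4.2]
grip_width: 0.0097
grip_force: 35.0
time_s: 12.05
ee_pos: [0.5225, 0.1795, 0.1959]
eef_rot: [2.814, 0.001, -0.103]
force: [-1.3, 0.1, -0.8]
grip_width: 0.01
grip_force: 35.0
time_s: 12.3
ee_pos: [0.5227, 0.1796, 0.1957]
eef_rot: [2.815, 0.0, -0.103]
force: [-2.1, 2.2, 7.4]
grip_width: 0.0099
grip_force: 35.0
```

Contact with the ledge felt at TCP z of about 0.196. I'll ease off and slide towards the lip.

```bash
python3 -m inch '-1 0 0.01 -0.03 0 0 0;-1 0 0.05 0.02 0 0 0;-1 0 0 0 0 0 0'; python3 -m inch '-1 0 0.05 0.02 0 0 0;-1 0 0 0 0 0 0'; python3 -m inch '-1 0 0.04 0.01 0 0 0;-1 0 0 0 0 0 0'
```

```text
time_s: 12.68
ee_pos: [0.5226, 0.1778, 0.1958]
eef_rot: [2.815, 0.001, -0.103]
force: [2.0, 1.3, 4.0]
grip_width: 0.0099
grip_force: 35.0
time_s: 12.92
ee_pos: [0.5224, 0.1762, 0.1958]
eef_rot: [2.814, 0.0, -0.103]
force: [1.4, 2.7, 5.7]
grip_width: 0.0099
grip_force: 35.0
time_s: 13.18
ee_pos: [0.5222, 0.175, 0.1958]
eef_rot: [2.814, 0.001, -0.103]
force: [1.5, 2.5, 5.4]
grip_width: 0.0098
grip_force: 35.0
```

```bash
python3 -m inch '-1 0 0.03 0.005 0 0 0;-1 0 0 0 0 0 0'; python3 -m inch '-1 0 0.03 0.01 0 0 0;-1 0 0 0 0 0 0'; python3 -m inch '-1 0 0.03 0.005 0 0 0;-1 0 0 0 0 0 0'
```

```text
time_s: 13.42
ee_pos: [0.5221, 0.1742, 0.1959]
eef_rot: [2.815, 0.001, -0.103]
force: [2.0, 4.5, 4.9]
grip_width: 0.0099
grip_force: 35.0
time_s: 13.68
ee_pos: [0.522, 0.1736, 0.1959]
eef_rot: [2.815, 0.001, -0.103]
force: [0.3, 4.8, 5.1]
grip_width: 0.0098
grip_force: 35.0
time_s: 13.92
ee_pos: [0.522, 0.173, 0.1961]
eef_rot: [2.816, 0.001, -0.103]
force: [1.4, 6.6, 5.9]
grip_width: 0.0097
grip_force: 35.0
```

```bash
python3 - <<'E'
from go import *
o,R0,p=state();P=p+R0[:,2]*.154;d=P-F
print("foot board x,y,z",d@nb,-d@ub,d[2],"lean",np.arcsin(-R0[:,2]@nb))
for l in(.38,.41,.43):
    q,Rt=dest(d@nb,d[2],l,-d@ub);rows(q,Rt,4)
E
```

```text
foot board x,y,z -0.048537034467175055 0.0015312391875364668 0.05020077059588221 lean 0.3253987803619779
4 x [-0.   -0.07  0.  ] [-0.08  0.   -0.  ]
4 x [-0.   -0.11  0.  ] [-0.12  0.   -0.  ]
4 x [-0.   -0.13  0.  ] [-0.15  0.   -0.  ]
```

Foot at board x of -0.0485, against the lip. I'll tilt it back about the foot in small steps until it meets the board edge.

```bash
python3 -m inch '-1 0 -0.07 0 -0.08 0 0;-1 0 -0.07 0 -0.08 0 0;-1 0 -0.07 0 -0.08 0 0;-1 0 -0.07 0 -0.08 0 0;-1 0 0 0 0 0 0';python3 -m inch '-1 0 -0.06 0 -0.07 0 0;-1 0 -0.06 0 -0.07 0 0;-1 0 0 0 0 0 0'; python3 -m inch '-1 0 -0.05 0 -0.06 0 0;-1 0 0 0 0 0 0'
```

```text
time_s: 14.55
ee_pos: [0.5228, 0.1812, 0.1933]
eef_rot: [2.76, 0.0, -0.102]
force: [2.0, 9.0, 7.4]
grip_width: 0.01
grip_force: 35.0
time_s: 14.92
ee_pos: [0.5232, 0.1845, 0.192]
eef_rot: [2.736, 0.0, -0.102]
force: [1.5, 8.9, 8.3]
grip_width: 0.0095
grip_force: 35.0
time_s: 15.18
ee_pos: [0.5233, 0.1859, 0.1915]
eef_rot: [2.726, 0.0, -0.102]
force: [0.2, 7.8, 8.2]
grip_width: 0.0093
grip_force: 35.0
```

```bash
python3 -m inch '-1 0 -0.05 0 -0.06 0 0;-1 0 0 0 0 0 0';python3 -m inch '-1 0 -0.05 0 -0.06 0 0;-1 0 0 0 0 0 0'; python3 -m inch '-1 0 -0.05 0 -0.06 0 0;-1 0 0 0 0 0 0'
```

```text
time_s: 15.42
ee_pos: [0.5235, 0.1873, 0.1909]
eef_rot: [2.715, 0.0, -0.102]
force: [0.4, 9.9, 7.7]
grip_width: 0.01
grip_force: 35.0
time_s: 15.68
ee_pos: [0.5236, 0.1887, 0.1903]
eef_rot: [2.705, 0.0, -0.102]
force: [0.4, 9.8, 7.5]
grip_width: 0.0096
grip_force: 35.1
time_s: 15.92
ee_pos: [0.5237, 0.1895, 0.1899]
eef_rot: [2.693, 0.0, -0.103]
force: [-0.1, 5.4, 10.2]
grip_width: 0.0099
grip_force: 35.1
```

Board contact felt (Fy fell from 9.8 to 5.4 N). I'll relax the grip, check, then open.

```bash
python3 -m inch '-1 0 0 0 0 0 0;-1 0 0 0 0 0 0' 12; python3 -m inch '-1 0 0 0 0 0 0;-1 0 0 0 0 0 0' 3; python3 -m inch '-0.75 0 0 0 0 0 0;-0.7 0 0 0 0 0 0;-0.6 0 0 0 0 0 0;-0.4 0 0 0 0 0 0;-0.2 0 0 0 0 0 0;-0.1 0 0 0 0 0 0;-0.1 0 0 0 0 0 0;-0.1 0 0 0 0 0 0'
python3 - <<'E'
from go import *
show();c=camera("scene");cv2.imwrite("pics/s4.png",cv2.resize(c["img"][130:320,240:450],None,fx=3,fy=3))
E
```

```text
time_s: 16.18
ee_pos: [0.5237, 0.1893, 0.1899]
eef_rot: [2.693, 0.0, -0.103]
force: [0.2, 6.9, 10.7]
grip_width: 0.0098
grip_force: 12.0
time_s: 16.42
ee_pos: [0.5234, 0.1888, 0.1889]
eef_rot: [2.692, 0.002, -0.103]
force: [0.4, 3.5, 3.9]
grip_width: 0.0107
grip_force: 3.0
time_s: 17.42
ee_pos: [0.5234, 0.1888, 0.1891]
eef_rot: [2.692, 0.002, -0.103]
force: [0.3, -0.3, 0.6]
grip_width: 0.0422
grip_force: 0.0
t 17.425 p [0.5234 0.1888 0.1891] q [ 0.46  0.48  1.37 -0.38  1.54  2.19] F [ 0.27 -0.28  0.58] w 0.04218997081018615 gf 0.0
```

View pics/s4.png

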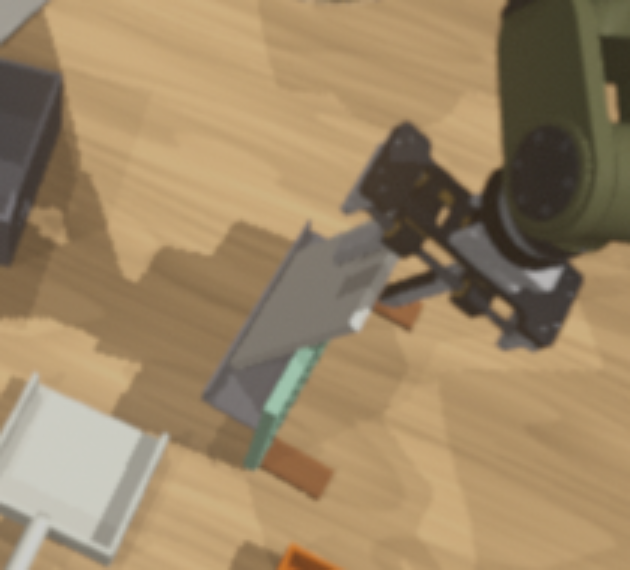

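The picture shows the tile leaning on the board with its foot along the lip line (crop about (310,235) to (230,370)) and the fingers open on both sides. I'll retreat straight back and verify.

```bash
python3 -m inch '-0.1 0 0 -0.2 0 0 0;-0.1 0 0 -0.4 0 0 0;-0.1 0 0 -0.5 0 0 0;-0.1 0 0 -0.6 0 0 0;-0.1 0 0 -0.6 0 0 0;-0.1 0 0 -0.6 0 0 0;-0.1 0 0 -0.6 0 0 0;-0.1 0 0 -0.6 0 0 0;-0.1 0 0 0 0 0 0;-0.1 0 0 0 0 0 0'
python3 - <<'E'
from go import *
for n in("top","scene"):
    c=camera(n);W=cloud(c);D=W-np.r_[F[:2],0];B=np.stack([D@nb,-D@ub,D[...,2]],-1)
    hsv=cv2.cvtColor(c["img"],cv2.COLOR_BGR2HSV)
    th=.44;dist=(B[...,0]+.0475)*np.cos(th)-(B[...,2]-.05)*np.sin(th)
    m=(np.abs(dist)<.015)&(np.abs(B[...,1])<.12)&(B[...,2]>.075)&(B[...,2]<.24)&(hsv[...,1]<60)
    Q=B[m];c0=Q.mean(0);nn=np.linalg.svd(Q-c0,full_matrices=False)[2][2];nn*=-np.sign(nn[0])
    print(n,len(Q),"n",nn.round(3),"lean",np.arctan2(nn[2],-nn[0]),"yaw",np.arctan2(nn[1],-nn[0]),"y",np.percentile(Q[:,1],[1,99]),"zmax",np.percentile(Q[:,2],99.5))
    k=c0+nn*-.005;t=np.array([np.sin(th),0,np.cos(th)]);k=k+t*(.0498-k[2])/t[2];print("foot centre x",k)
    cv2.imwrite(f"pics/{n}5.png",c["img"])
E
```

```text
time_s: 18.73
ee_pos: [0.529, 0.2419, 0.2995]
eef_rot: [2.692, 0.002, -0.103]
force: [0.1, -0.4, -1.0]
grip_width: 0.0426
grip_force: 0.0
top 1586 n [-0.906 -0.001  0.424] lean 0.43770920107284245 yaw -0.00082499130739961 y [-0.09411218  0.09445614] zmax 0.2265698222255701
foot centre x [-0.04554832  0.00437966  0.0498    ]
scene 1574 n [-0.905 -0.034  0.425] lean 0.4392565681866895 yaw -0.03809938848544111 y [-0.11647014  0.10715787] zmax 0.22520640246459103
foot centre x [-0.04536466 -0.00844843  0.0498    ]
```

View pics/top5.png

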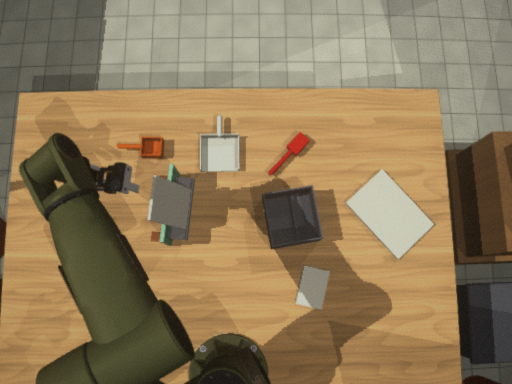

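The top view shows the tile at (171,202), centred on the board (rows 165-243) and released. It leans about 0.44 rad, with the foot at board x of about -0.0455. The scoop, dustpan and brush are where they were.

```bash
python3 -c "
from station import ticket
print(ticket.hand_in())"
```

```text
the job is handed in; nothing more can be done
None
```

The tile is leaning on the pegboard stand with its foot against the ledge's lip, released and about centred, at about 25° from upright; the job is handed in, but the hand-in gave no verdict.

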